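Free the template plate with the release rod and set it on its pins

ROBOT

A 6-joint arm with a two-finger parallel gripper is mounted at the origin on the work surface. World frame = base frame: x ahead of the robot, y to its left, z up, the work surface at z = 0. Lengths are in m, angles in rad, forces in N, time in s.
With the tool pointing down it reaches from about 0.425 to 0.95 m from the base axis. Payload 3.5 kg.
Tool frame: the origin (TCP) lies at the very end of the fingers, on their centre line; the grasp point (between the pads) lies 19 mm behind it; z points along the fingers, y is the direction in which the jaws open and shut (so a half turn about z gives the same grasp; the last joint's range is limited). The gripper opens to 85 mm and grips with 20 to 120 N. Pads are 22 mm wide; open, the fingers measure 114 mm over their backs; the gripper's body (76 mm by 85 mm) begins 54 mm behind the grasp point. The pads swing forward as they close: fully open they stand 13 mm farther back than shut.
Start: joints at [0.991, 0.286, 1.577, -0, 1.279, -0.15], TCP at [0.281, 0.614, 0.231] pointing down, gripper open.
Joint ranges: [-2.77, 2.77], [-0.9, 2.22], [0.21, 2.48], [-1.53, 4.67], [0.24, 2.81], [-2.84, 2.84]. Speed limits (rad/s): [2.79, 2.79, 3.14, 3.14, 3.14, 3.14].

INTERFACE

Orientations are given as a unit quaternion [x, y, z, w].
In Python, from plant import get_state, vision, ctrl, cut_out gives the robot as it stands.
- The arm moves only by the tool jog_arm, never from a script. Its argument "commands" is text: rows parted by semicolons, each of 6 numbers parted by spaces: the shift along the world's x, y, z in m, then the turn, a rotation vector about the world's x, y, z in rad. A call has 1 to 20 rows; each row is the pose to reach, as a shift and turn from the pose commanded when the call began; what a row does not reach only later rows make up. A row lasts 1/8 s, in which the tool goes at most 62.5 mm and 10.7 degrees, less where a joint would pass 70% of its speed; a pose out of reach is approached as far as the arm can. A call with a gripper value outside its range is refused whole. "gripper" is the opening in per cent of the stroke, from 0 (shut) to 100 (fully open), set as the call begins (left out, the last holds). The fingers move at their own pace and stop on an object; "grip_force" is the grip in N (left out, the last holds). Time passes only in rows, so rows that repeat a pose let the fingers close. It gives the time, the measured TCP pose, the force and the opening at its end, in the units of the state.
- get_state(): the state, without advancing time (a new reading comes with each control period).
- vision.read_camera(name): name is "scene" or "side" or "wrist"; returns a dict with "frame" (384x512x3 uint8, red, green, blue), "z_map" (384x512 float32, m along the optical axis (not along the pixel's ray), 0 where there is no reading), "fx", "fy", "cx", "cy" (pixels), "R" (3x3) and "t" (3): a world point X has camera coordinates R X + t. Camera axes: x right, y down, z forward; pixel columns grow to the right and rows downward; lengths in m; the calibration is good to about 2 mm. A picture is of the moment at which its call begins.
- ctrl.sign_off(): hands the job in, once; it reports no verdict.
Trained networks look in the newest picture that a camera, given by its name, has taken for a name from the list of things; names that differ only in an ending like _2 or _b are one class to them, and where a whole thing is asked for, a point or a joint stands for the part that bears it (a point fixed in the world has none). Each returns a list of dicts, best first, with "conf" (0 to 1); they miss things now and then, are a little off and sometimes report something else, mostly with a low value. They report only what shows in the picture. A call takes as long as a camera call. They do not tell look-alikes from the thing itself.
- cut_out(camera, query): "pixels" (384x512 bool, what is visible of it) and "box" ([centre column, centre row, width, height] in pixels, round what is visible of it).
The state is a dict: "time": time; "qpos": joint angles; "dq": joint speeds; "joint_efforts": joint torques, N m; "eef_pos": TCP position; "tcp_rot": TCP orientation; "contact_force": force on the tool from outside, world axes, zero at the start; "wrist_torque": the same for the moment, N m; "opening": opening from 0.0 (shut) to 1.0 (fully open).
Only numpy, scipy, OpenCV 4.12 (cv2) and the standard library are available. Lean on these libraries where they do the work, as an engineer would, in place of code of your own. Each camera call takes 0.05 s, during which the arm holds its last target.

TASK

The template plate on the fixture is parked by a stop bar. Take the release rod from its bracket and push it down through the small hole in the top of the latch housing until the hidden latch trips and the bar springs back into the housing, and hang the rod back in its bracket. Then slide the plate along the bed, without lifting it, until it drops fully down over its four locating pins, and leave the jar, caps, spacer ring, weight and oil can where they are.

Things in the scene. Friction and masses are not known exactly. Their poses are not given: they have to be found in the camera images.
- bed: Fixed iron fixture, mm. Origin: on the shelf below the centre of the pins; +x: the way the plate slides, to the latch housing; z up. Bed x -145 to 200, y +-62, top z 30. Four upright pins, 12 diameter, bevelled tops at z 42, at x +-55, y +-32. Side rails guide the plate: inner faces y +-51.5, tops z 48, x -145 to 105. Latch housing: iron box x 105 to 195, y +-40, top z 90.
- hole (a point): Centre of the mouth of the upright round access hole, 16 diameter, in the housing's flat top (fixture x 165, y 0, z 90). The hidden latch lies 40 below the mouth and is pressed straight down against a spring: 2.5 N at first, about 6 N at 10 mm where it trips, 7 N at its end stop at 18 mm. Push the rod's tip 55 below the mouth. Once tripped it stays so.
- bar (a joint): How far the stop bar has gone back into the housing, in m: 0 at the start, held by the latch; when the latch is tripped a spring draws it 0.031 back, so that it no longer sticks out. It cannot be pushed in while latched.
- bar_tip (a point): Middle of the front end of the stop bar, a steel bar 24 wide and 12 high that sticks out 31 from the housing towards the plate at the plate's height (fixture z 46).
- plate: Aluminium template plate 200 x 100 x 8, about 0.45 kg: four 16 holes at x +-55, y +-32, a 40 hole in the middle, a turned-up lip at its -x end. Origin: centre of its underside; axes as the fixture's. Parked it rests on the pin tops (underside z 42), about 33 short of its place; set, its origin is over the fixture's, underside on the bed (z 30), pins 4 proud of its top.
- lip (a point): Middle of the outer (-x) face of the plate's lip: plate x -100, 22 above its underside. The lip is 90 wide (across), 6 thick, and reaches from the plate's top (8) to 33 above its underside. Push here towards the fixture's +x.
- rod: Release rod, 155 long, 0.12 kg, standing upright. Origin: the tip (lower end); z up along it. A 9 diameter steel shaft from 0 to 95, a flange 32 in diameter from 95 to 101, a round wooden grip 24 in diameter from 101 to 155.
- rod_grip (a point): Middle of the rod's wooden grip, 130 above the tip.
- bracket: Steel bracket, fixed: a top plate 70 x 70, 12 thick, its top 100 above the shelf, on two side walls, with an upright hole 15 in diameter in its middle. The rod hangs in the hole, its flange resting on the top, its tip 5 above the shelf. Origin: on the shelf under the hole.
- jar: Green glass jar, 72 in diameter, 110 tall; origin centre of its underside. Bystander.
- caps: Stack of three steel clock drum caps, 92 in diameter, 49 tall; origin under its centre. Bystander.
- spacer: Aluminium spacer ring lying flat, 80 in diameter, 22 tall; origin under its centre. Bystander.
- oiler: Brass oil can, 68 in diameter, 135 tall with a thin spout; origin under its centre. Bystander.
- weight: Steel clock weight, a plain cylinder 60 in diameter, 70 tall with a small neck to 80; origin under its centre. Bystander.
Things that resemble listed ones, but are neither listed nor needed, are in the scene too. Leave any black look-alike of the rod alone.

How it is judged:
By the outcome, as a careful person would: the job done as asked, in the order asked, and still so for the second after the job is handed in, with the robot touching nothing.
It also fails if it takes over 70 s, if anything falls off the work surface, if the arm or the gripper's body presses on something with over 40 N, if the wrist force passes 120 N, or if a joint passes its speed limit or range.

## Working session

There is one attempt and no reset: what is moved stays moved. The work goes in short steps, Python scripts to look and compute and a tool call to move; the robot and the scene stay as the last step left them, time stands still between calls to the robot, and variables do not carry over. Pictures are saved under pics/ and viewed, and the job is handed in when it is done.

Besides the shell and the picture viewer there is one more tool, called as name(argument=value, ...) on one line, values as JSON. jog_arm: Moves the arm, as the interface text tells. Its arguments: {"type":"object","properties":{"commands":{"type":"string"},"gripper":{"type":"number"},"grip_force":{"type":"number"}},"required":["commands"]}

```bash
mkdir -p pics; ls; cat > h.py <<'E'
from plant import get_state, vision, ctrl, cut_out
import numpy as np, cv2
def cam(n,save=None):
    c=vision.read_camera(n)
    if save: cv2.imwrite('pics/'+save+'.png',c['frame'][:,:,::-1])
    return c
def w(c,u,v,z):
    p=np.stack([(u-c['cx'])/c['fx']*z,(v-c['cy'])/c['fy']*z,z*np.ones_like(u,dtype=float)],-1)
    return (p-np.array(c['t']))@np.array(c['R'])
def cloud(c,m=None):
    z=c['z_map']; ok=z>0
    if m is not None: ok=ok&m
    v,u=np.nonzero(ok); return w(c,u.astype(float),v.astype(float),z[v,u])
def pix(c,X):
    p=np.array(c['R'])@np.array(X)+np.array(c['t']); return c['fx']*p[0]/p[2]+c['cx'],c['fy']*p[1]/p[2]+c['cy']
E
python3 - <<'E'
from h import *
for n in ['scene','side','wrist']:
    c=cam(n,n+'0')
    print(n,-np.array(c['R']).T@c['t'],c['fx'])
    for q in ['rod','bracket','plate','hole','bar','lip','jar','caps','spacer','oiler','weight','bed']:
        try: r=cut_out(n,q)
        except Exception as e: print(q,e); continue
        for d in r[:3]:
            P=cloud(c,d['pixels'])
            print(q,round(d['conf'],2),np.round(d['box']),np.round(np.median(P,0),3) if len(P) else '', np.round(P.min(0),3) if len(P) else '',np.round(P.max(0),3) if len(P) else '')
print(get_state())
E
```

```text
pics
scene [1.23692857 0.12305393 1.15394856] 392.1632425070577
rod 0.49 [138. 168.  16.  36.] [ 0.405 -0.415  0.102] [ 0.279 -0.511 -0.007] [ 0.419 -0.402  0.156]
rod 0.42 [156. 188.  14.  28.] [ 0.49  -0.332  0.109] [ 0.36  -0.419 -0.004] [ 0.502 -0.32   0.157]
hole 0.85 [234. 239. 106.  50.] [0.626 0.03  0.044] [ 0.532 -0.21  -0.005] [0.707 0.13  0.095]
bar 0.62 [252. 233.  10.  11.] [0.602 0.012 0.05 ] [ 0.585 -0.003  0.026] [0.613 0.028 0.056]
lip 0.89 [215. 238.  71.  36.] [ 0.627 -0.114  0.049] [ 0.554 -0.215  0.023] [ 0.695 -0.002  0.078]
jar 0.92 [351. 196.  26.  33.] [0.425 0.327 0.083] [0.369 0.295 0.001] [0.441 0.365 0.114]
caps 0.59 [115. 214.  26.  28.] [ 0.579 -0.46   0.042] [ 0.522 -0.511 -0.005] [ 0.615 -0.423  0.055]
spacer 0.56 [247. 190.  18.  23.] [ 0.398 -0.034  0.018] [ 0.351 -0.067  0.   ] [0.43  0.005 0.027]
oiler 0.6 [393. 249.  25.  30.] [0.606 0.459 0.05 ] [ 0.53   0.431 -0.009] [0.628 0.516 0.133]
oiler 0.53 [213. 237.  64.  31.] [ 0.629 -0.113  0.049] [ 0.556 -0.23  -0.004] [ 0.694 -0.007  0.078]
weight 0.67 [320. 183.  18.  28.] [0.372 0.217 0.065] [0.3
[... 1987 characters left out ...]
 [0.37  0.556 0.302]
{'time': 1.95, 'qpos': array([ 9.90993202e-01,  2.86282974e-01,  1.57668783e+00,  9.80361096e-06,
        1.27864756e+00, -1.49991942e-01]), 'dq': array([-0.00057223,  0.00041042, -0.00022237, -0.00056736, -0.0027262 ,
       -0.0024754 ]), 'joint_efforts': array([-6.30947707e-04, -4.05951834e+01, -2.92928571e+01, -1.94931854e-04,
        6.08777027e-04, -9.16879159e-07]), 'eef_pos': array([0.28122686, 0.61360367, 0.23134283]), 'tcp_rot': array([ 2.13256572e-01,  9.76996230e-01, -1.03370396e-05, -8.97372055e-06]), 'contact_force': array([ 0.28111593, -1.11281215, -0.17449798]), 'wrist_torque': array([ 0.00624622, -0.02713258,  0.00053002]), 'opening': 1.0006242499849267}
```

```bash
python3 - <<'E'
import cv2
a=cv2.imread('pics/scene0.png');b=cv2.imread('pics/side0.png')
cv2.imwrite('pics/sceneA.png',cv2.resize(a[140:290,90:420],None,fx=2.4,fy=2.4,interpolation=cv2.INTER_CUBIC))
cv2.imwrite('pics/sideA.png',cv2.resize(b[140:350,230:440],None,fx=2.8,fy=2.8,interpolation=cv2.INTER_CUBIC))
E
```

```text
(no output)
```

View pics/sceneA.png

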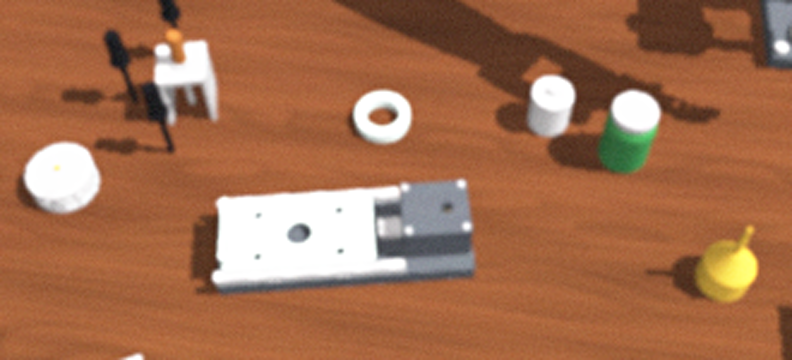

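View pics/sideA.png

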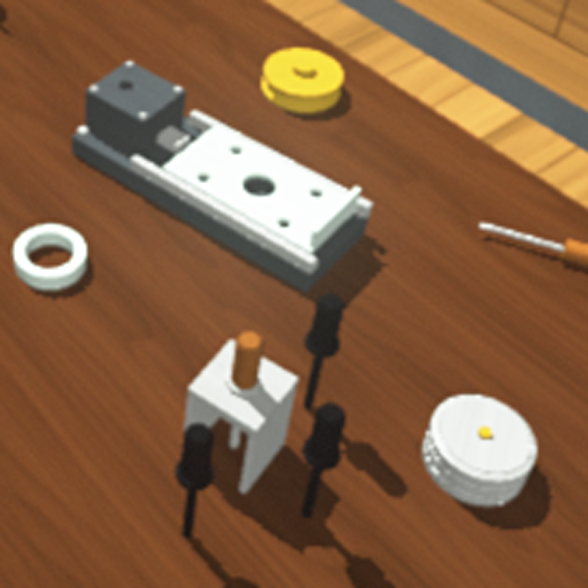

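```bash
python3 - <<'E'
from h import *
c=cam('wrist'); R=np.array(c['R']); print(np.round(R,3)); print(pix(c,get_state()['eef_pos']),c['cx'],c['cy'])
E
```

```text
[[ 0.417  0.909  0.001]
 [ 0.859 -0.394  0.327]
 [ 0.297 -0.136 -0.945]]
(np.float64(258.38281597859003), np.float64(251.09205672335364)) 257.7512193149177 192.7998620010061
```

View pics/wrist0.png

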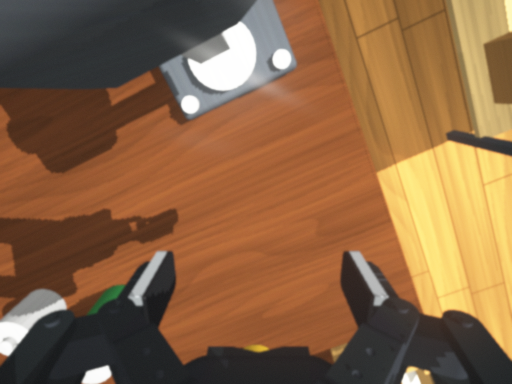

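jog_arm(commands="0.03 -0.05 0.02 0 0 -0.1; 0.06 -0.1 0.04 0 0 -0.2;0.09 -0.15 0.06 0 0 -0.3;0.12 -0.2 0.08 0 0 -0.42;0.15 -0.25 0.1 0 0 -0.54;0.18 -0.3 0.11 0 0 -0.66;0.21 -0.35 0.12 0 0 -0.76;0.24 -0.4 0.13 0 0 -0.86;0.28 -0.45 0.13 0 0 -0.96;0.31 -0.5 0.13 0 0 -1.06;0.32 -0.51 0.13 0 0 -1.09;0.32 -0.51 0.13 0 0 -1.09", gripper=55)

```text
time: 3.5
eef_pos: [0.6014, 0.1032, 0.361]
tcp_rot: [0.689, 0.725, -0.0, -0.001]
contact_force: [-0.4, 1.0, 0.4]
opening: 0.552
```

```bash
python3 - <<'E'
from h import *
c=cam('wrist','w1'); import pickle; pickle.dump(c,open('w1.pkl','wb'))
s=get_state(); print(s['qpos'],s['eef_pos'],s['opening'],s['time'])
E
```

```text
[ 5.23197118e-03  7.51448787e-02  1.58488951e+00  7.13540744e-04
  1.48217723e+00 -4.66364597e-02] [0.60095261 0.10422277 0.3612109 ] 0.5489376111497036 3.55
```

View pics/w1.png

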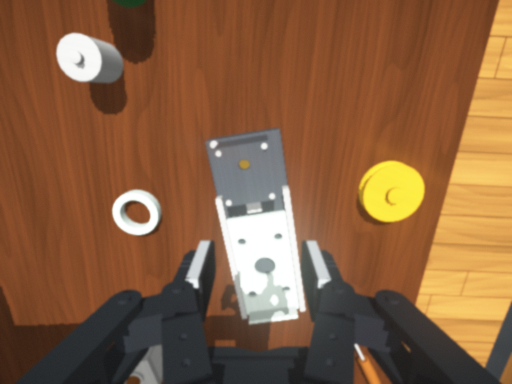

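```bash
python3 - <<'E'
from h import *
import pickle; c=pickle.load(open('w1.pkl','rb'))
f=c['frame']; cv2.imwrite('pics/w1z.png',cv2.resize(f[120:330,195:315,::-1],None,fx=2.8,fy=2.8,interpolation=cv2.INTER_CUBIC))
v,u=np.mgrid[0:384,0:512]; X=w(c,u.astype(float),v.astype(float),c['z_map'].astype(float))
reg=(X[...,0]>.5)&(X[...,0]<.75)&(X[...,1]>-.25)&(X[...,1]<.18)
top=reg&(abs(X[...,2]-.09)<.006)&(u>195)&(u<300)
P=X[top];print(len(P),P[:,2].mean())
r=cv2.minAreaRect((P[:,:2]*1000).astype(np.float32));print('housing',r)
# hole: pixels within housing hull with depth lower or brown colour
hsv=cv2.cvtColor(f,cv2.COLOR_RGB2HSV)
sub=f[152:177,232:260].astype(int); m=(sub[...,0]-sub[...,2]>35)
yy,xx=np.nonzero(m);print('hole px',xx.mean()+232,yy.mean()+152,len(xx))
uu,vv=xx.mean()+232,yy.mean()+152
C=-np.array(c['R']).T@c['t']; d=np.array(c['R']).T@np.array([(uu-c['cx'])/c['fx'],(vv-c['cy'])/c['fy'],1])
print('hole brown at z=.09',C+d*(0.09-C[2])/d[2], 'at .05',C+d*(0.05-C[2])/d[2])
rail=reg&(abs(X[...,2]-.048)<.0045);
L=X[rail&(X[...,0]<0.60)][:, :2];
Q=X[(u>195)&(u<310)&reg&(X[...,2]>.02)]
print('all',cv2.minAreaRect((Q[:,:2]*1000).astype(np.float32)))
E
```

```text
3190 0.08974248508975068
housing ((585.1303100585938, 71.893310546875), (80.11349487304688, 90.69983673095703), 12.238751411437988)
hole px 243.9390243902439 163.8780487804878 82
hole brown at z=.09 [0.58262409 0.08762947 0.09      ] at .05 [0.58114499 0.07805626 0.05      ]
all ((610.9060668945312, -47.745849609375), (123.90853118896484, 345.5671691894531), 12.089531898498535)
```

View pics/w1z.png

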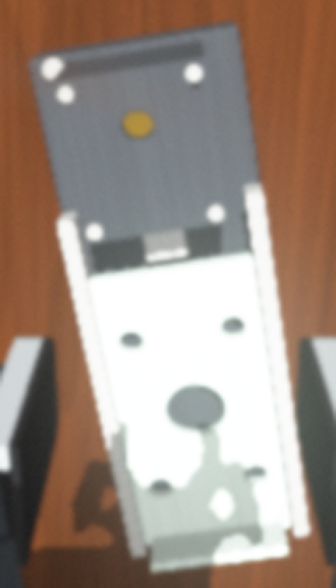

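jog_arm(commands="-0.02 -0.04 0 0 0 -0.07;-0.045 -0.09 0 0 0 -0.15;-0.07 -0.14 -0.01 0 0 -0.24;-0.095 -0.19 -0.02 0 0 -0.33;-0.12 -0.24 -0.03 0 0 -0.42;-0.145 -0.29 -0.04 0 0 -0.51;-0.17 -0.34 -0.05 0 0 -0.6;-0.195 -0.39 -0.06 0 0 -0.69;-0.21 -0.424 -0.061 0 0 -0.74;-0.215 -0.434 -0.061 0 0 -0.75;-0.215 -0.434 -0.061 0 0 -0.75")

```text
time: 4.92
eef_pos: [0.3868, -0.3294, 0.3007]
tcp_rot: [0.906, 0.423, 0.0, 0.0]
contact_force: [-0.3, -0.4, 0.2]
opening: 0.55
```

```bash
python3 - <<'E'
from h import *
c=cam('wrist','w2'); import pickle; pickle.dump(c,open('w2.pkl','wb'))
s=get_state(); print(s['qpos'],s['eef_pos'],s['opening'],s['time'])
v,u=np.mgrid[0:384,0:512]; X=w(c,u.astype(float),v.astype(float),c['z_map'].astype(float))
ne=(abs(X[...,0]-.386)<.07)&(abs(X[...,1]+.33)<.07)
top=ne&(abs(X[...,2]-.1)<.005)
P=X[top];print(len(P),P[:,2].mean(),cv2.minAreaRect((P[:,:2]*1000).astype(np.float32)))
f=c['frame'].astype(int)
for z0,z1 in ((.150,.168),(.154,.166),(.11,.15)):
    m=ne&(X[...,2]>z0)&(X[...,2]<z1)&(f[...,0]-f[...,2]>40)
    Q=X[m]; print(z0,len(Q),Q.mean(0),cv2.minEnclosingCircle((Q[:,:2]*1000).astype(np.float32)))
E
```

```text
[-9.04955450e-01 -1.36730546e-01  1.89896674e+00  7.51308862e-04
  1.37902887e+00 -2.08358708e-01] [ 0.38700588 -0.329043    0.30071077] 0.5511769820015874 4.975
2669 0.09978286890555291 ((368.8373718261719, -333.6462097167969), (122.85963439941406, 70.13340759277344), 15.355266571044922)
0.15 398 [ 0.39547773 -0.32535414  0.15856872] ((394.0867004394531, -326.5960998535156), 11.958962440490723)
0.154 382 [ 0.39527523 -0.32562935  0.15883768] ((394.6966552734375, -326.59735107421875), 11.826530456542969)
0.11 120 [ 0.40042141 -0.31859518  0.133792  ] ((397.88018798828125, -321.93572998046875), 10.014094352722168)
```

View pics/w2.png

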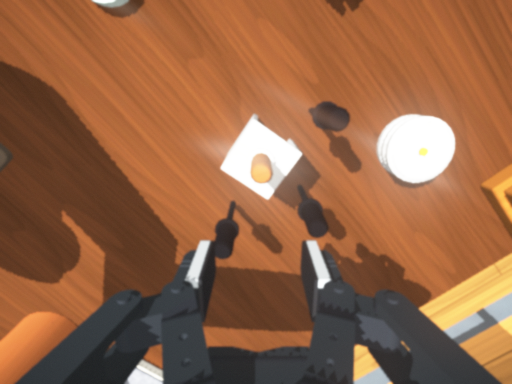

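```bash
python3 - <<'E'
from h import *
import pickle; c=pickle.load(open('w2.pkl','rb'))
v,u=np.mgrid[0:384,0:512]; X=w(c,u.astype(float),v.astype(float),c['z_map'].astype(float))
j=np.array([.765,-.644]);o=np.array([.3945,-.3266])
for (a,b,d,e) in ((212,240,205,262),(295,330,180,240),(305,352,95,135)):
    m=(u>a)&(u<b)&(v>d)&(v<e)&(X[...,2]>.105)&(X[...,2]<.17)
    Q=X[m]; ctr=(Q[:,:2].min(0)+Q[:,:2].max(0))/2; r=ctr-o
    print(len(Q),Q.min(0),Q.max(0),'along jaw',r@j,'perp',r@np.array([.644,.765]))
top=(abs(X[...,2]-.1)<.004)&(u>215)&(u<305)&(v>110)&(v<202)
P=X[top];print(cv2.minAreaRect((P[:,:2]*1000).astype(np.float32)))
m=(c['frame'].min(2)>150)&top;P=X[m];print(cv2.minAreaRect((P[:,:2]*1000).astype(np.float32)))
E
```

```text
594 [ 0.29243581 -0.38002123  0.10514375] [ 0.31367217 -0.35672768  0.15636671] along jaw -0.043053449641994784 perp -0.09084868830150186
635 [ 0.38900425 -0.42557359  0.10530941] [ 0.41266748 -0.40444105  0.15700964] along jaw 0.061781252238551354 perp -0.06355130004707626
672 [ 0.473319   -0.34552902  0.10511246] [ 0.49662453 -0.32222739  0.15679812] along jaw 0.07389806236395155 perp 0.05269598732428599
((399.46502685546875, -345.7503356933594), (70.18614196777344, 109.72344970703125), 15.41345500946045)
((394.2064208984375, -326.676513671875), (70.18614196777344, 70.15267181396484), 15.41345500946045)
```

jog_arm(commands="0.008 0.004 -0.03 0 0 0;0.008 0.004 -0.07 0 0 0;0.008 0.004 -0.105 0 0 0;0.008 0.004 -0.115 0 0 0;0.008 0.004 -0.115 0 0 0;0.008 0.004 -0.115 0 0 0")

```text
time: 5.72
eef_pos: [0.3953, -0.327, 0.1874]
tcp_rot: [0.906, 0.423, 0.0, 0.002]
contact_force: [-0.1, -0.4, 0.4]
opening: 0.549
```

```bash
python3 - <<'E'
from h import *
c=cam('wrist','w3')
s=get_state(); print(s['eef_pos'],s['opening'],s['time'])
v,u=np.mgrid[0:384,0:512]; X=w(c,u.astype(float),v.astype(float),c['z_map'].astype(float))
f=c['frame'].astype(int)
ne=(abs(X[...,0]-.394)<.03)&(abs(X[...,1]+.326)<.03)
m=ne&(X[...,2]>.154)&(X[...,2]<.166)&(f[...,0]-f[...,2]>40)
Q=X[m]; print(len(Q),Q.mean(0),cv2.minEnclosingCircle((Q[:,:2]*1000).astype(np.float32)))
E
```

```text
[ 0.39517748 -0.32711373  0.18744047] 0.550530991563184 5.775
895 [ 0.39549397 -0.32514517  0.15872499] ((394.43115234375, -326.7398376464844), 12.159158706665039)
```

View pics/w3.png

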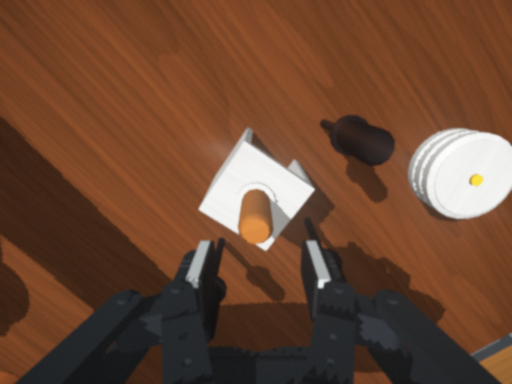

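The wooden-grip rod sits in the white bracket at (256,228), between the open fingers. The black look-alikes are clear at (350,140), (215,290) and (330,270).

jog_arm(commands="-0.0005 0 -0.025 0 0 0;-0.0005 0 -0.055 0 0 0;-0.0005 0 -0.068 0 0 0;-0.0005 0 -0.068 0 0 0;-0.0005 0 -0.068 0 0 0")

```text
time: 6.4
eef_pos: [0.3944, -0.3273, 0.1189]
tcp_rot: [0.907, 0.422, 0.0, 0.001]
contact_force: [0.4, -0.3, 0.2]
opening: 0.552
```

jog_arm(commands="0 0 0 0 0 0;0 0 0 0 0 0;0 0 0 0 0 0;0 0 0 0 0 0;0 0 0 0 0 0;0 0 0 0 0 0", gripper=0, grip_force=60)

```text
time: 7.15
eef_pos: [0.3942, -0.327, 0.1187]
tcp_rot: [0.906, 0.422, 0.0, 0.001]
contact_force: [-1.3, 0.5, 5.3]
opening: 0.268
```

jog_arm(commands="0 0 0.02 0 0 0;0 0 0.06 0 0 0;0 0 0.11 0 0 0;0 0 0.15 0 0 0;0 0 0.155 0 0 0;0.01 0.02 0.155 0 0 0;0.03 0.06 0.155 0 0 0;0.052 0.115 0.155 0 0 0;0.077 0.17 0.155 0 0 0;0.102 0.225 0.155 0 0 0;0.127 0.28 0.155 0 0 0;0.152 0.335 0.155 0 0 0;0.17 0.375 0.155 0 0 0;0.182 0.4 0.155 0 0 0;0.188 0.414 0.155 0 0 0;0.188 0.414 0.155 0 0 0;0.188 0.414 0.155 0 0 0")

```text
time: 9.28
eef_pos: [0.5813, 0.0867, 0.2717]
tcp_rot: [0.907, 0.422, -0.001, -0.0]
contact_force: [0.1, 0.0, -1.2]
opening: 0.263
```

```bash
python3 - <<'E'
from h import *
s=get_state(); print(s['eef_pos'],s['opening'],s['time'],s['contact_force'])
import pickle
for n in ('wrist','scene','side'):
    c=cam(n,n+'4'); pickle.dump(c,open(n+'4.pkl','wb'))
    e=get_state()['eef_pos']; tip=e-[0,0,.1137]
    print(n,'tip px',pix(c,tip),'hole px',pix(c,[.5823,.087,.09]))
a=cv2.imread('pics/wrist4.png');b=cv2.imread('pics/side4.png');d=cv2.imread('pics/scene4.png')
E
```

```text
[0.58128724 0.08666044 0.27165627] 0.26328344885160354 9.275 [ 0.14042831  0.04482635 -1.19786266]
wrist tip px (np.float64(257.0910225698499), np.float64(188.47462566385047)) hole px (np.float64(257.6262126880613), np.float64(168.96879674954425))
scene tip px (np.float64(276.14130917922796), np.float64(213.87895576942793)) hole px (np.float64(275.49970418362994), np.float64(225.97913208054118))
side tip px (np.float64(275.2525098540499), np.float64(154.0698092557363)) hole px (np.float64(274.84826530594347), np.float64(170.5446737540182))
```

View pics/wrist4.png

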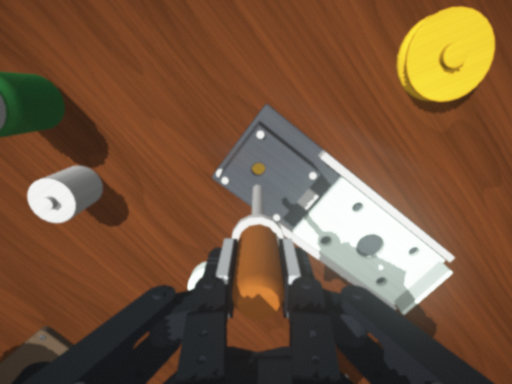

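View pics/side4.png

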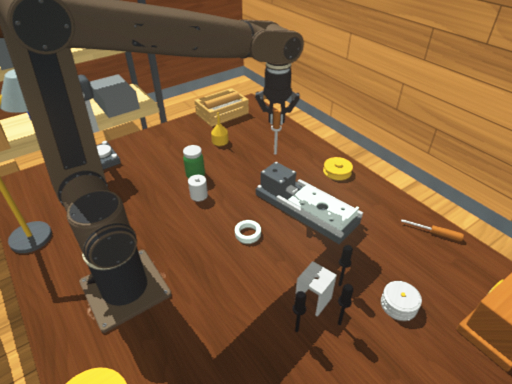

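```bash
python3 - <<'E'
from h import *
import pickle
c=pickle.load(open('wrist4.pkl','rb')); f=c['frame']
cv2.imwrite('pics/w4z.png',cv2.resize(f[150:215,225:295,::-1],None,fx=8,fy=8,interpolation=cv2.INTER_CUBIC))
sub=f[155:182,245:272].astype(int); m=(sub[...,0]-sub[...,2]>35); yy,xx=np.nonzero(m)
uu,vv=xx.mean()+245,yy.mean()+155; print(uu,vv,len(xx))
C=-np.array(c['R']).T@c['t']; d=np.array(c['R']).T@np.array([(uu-c['cx'])/c['fx'],(vv-c['cy'])/c['fy'],1])
print(C+d*(0.09-C[2])/d[2])
E
```

```text
258.0 168.20967741935485 124
[0.58320039 0.08740653 0.09      ]
```

View pics/w4z.png

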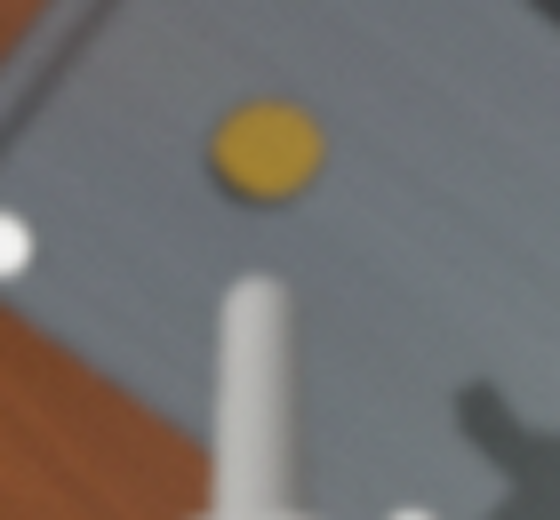

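jog_arm(commands="0.0015 0.0005 -0.02 0 0 0;0.0015 0.0005 -0.045 0 0 0;0.0015 0.0005 -0.058 0 0 0;0.0015 0.0005 -0.06 0 0 0;0.0015 0.0005 -0.06 0 0 0")

```text
time: 10.05
eef_pos: [0.5836, 0.088, 0.2128]
tcp_rot: [0.907, 0.422, 0.0, 0.0]
contact_force: [-0.2, -0.0, -0.6]
opening: 0.267
```

```bash
python3 - <<'E'
from h import *
s=get_state(); print(s['eef_pos'],s['opening'],s['time'],s['contact_force'])
ims=[]
for n in ('wrist','scene'):
    c=cam(n); p=pix(c,[.5828,.0872,.092]); u,v=int(p[0]),int(p[1]); k=26
    ims.append(cv2.resize(c['frame'][v-k:v+k,u-k:u+k,::-1],(400,400),interpolation=cv2.INTER_CUBIC)); print(n,p,pix(c,s['eef_pos']-[0,0,.1137]))
cv2.imwrite('pics/w5.png',np.hstack(ims))
E
```

```text
[0.58359752 0.08804071 0.21277936] 0.2665186930617869 10.05 [-0.19170747 -0.03409381 -0.56224492]
wrist (np.float64(256.73649016664785), np.float64(187.3568228117213)) (np.float64(256.78832959520906), np.float64(188.52554645516784))
scene (np.float64(275.56653042060316), np.float64(225.78882063843102)) (np.float64(275.880383825964), np.float64(224.85465406767736))
```

View pics/w5.png

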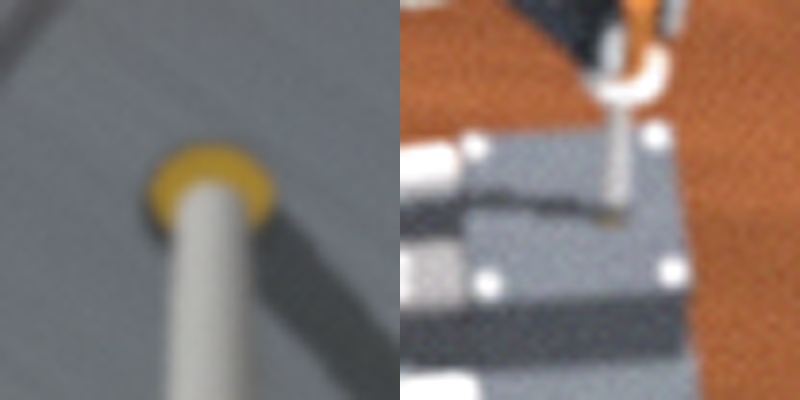

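jog_arm(commands="-0.0005 -0.0005 -0.01 0 0 0;-0.0005 -0.0005 -0.018 0 0 0;-0.0005 -0.0005 -0.026 0 0 0;-0.0005 -0.0005 -0.034 0 0 0;-0.0005 -0.0005 -0.034 0 0 0")

```text
time: 10.78
eef_pos: [0.5821, 0.0876, 0.1771]
tcp_rot: [0.906, 0.422, -0.001, -0.001]
contact_force: [0.2, 0.5, -0.6]
opening: 0.266
```

jog_arm(commands="0 0 -0.006 0 0 0;0 0 -0.014 0 0 0;0 0 -0.022 0 0 0;0 0 -0.029 0 0 0;0 0 -0.030 0 0 0;0 0 -0.030 0 0 0;0 0 -0.030 0 0 0")

```text
time: 11.65
eef_pos: [0.5831, 0.0876, 0.149]
tcp_rot: [0.906, 0.422, 0.001, 0.0]
contact_force: [-0.3, 0.9, 3.7]
opening: 0.268
```

```bash
python3 - <<'E'
from h import *
s=get_state(); print(s['eef_pos'],s['opening'],s['time'],s['contact_force'])
ims=[]
for n in ('wrist','scene'):
    c=cam(n); p=pix(c,[.592,.04,.06]); u,v=int(p[0]),int(p[1]); k=35
    ims.append(cv2.resize(c['frame'][v-k:v+k,u-k:u+k,::-1],(400,400),interpolation=cv2.INTER_CUBIC))
cv2.imwrite('pics/w6.png',np.hstack(ims))
E
```

```text
[0.5831322  0.08762504 0.14895505] 0.2680738114728129 11.65 [-0.3243596   0.87679729  3.65109551]
```

View pics/w6.png

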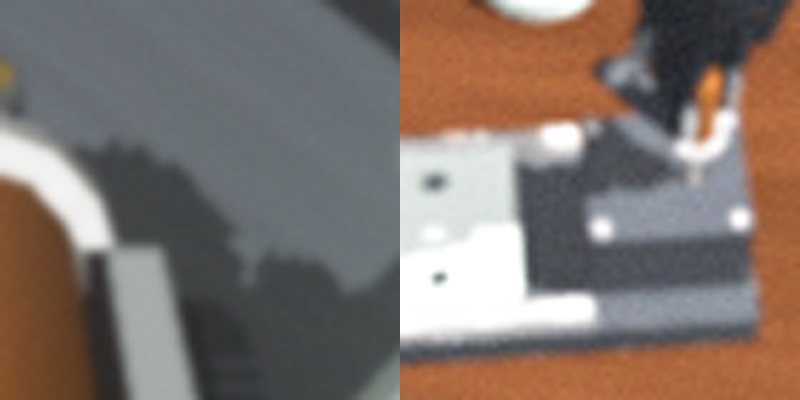

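jog_arm(commands="0 0 -0.001 0 0 0;0 0 -0.002 0 0 0;0 0 -0.002 0 0 0")

```text
time: 12.12
eef_pos: [0.583, 0.0876, 0.1465]
tcp_rot: [0.906, 0.422, 0.0, 0.0]
contact_force: [0.9, 0.2, 6.3]
opening: 0.272
```

jog_arm(commands="0 0 0.015 0 0 0;0 0 0.04 0 0 0;0 0 0.07 0 0 0;0 0 0.105 0 0 0;0 0 0.125 0 0 0;0 0 0.126 0 0 0")

```text
time: 12.88
eef_pos: [0.583, 0.0876, 0.2735]
tcp_rot: [0.906, 0.422, 0.001, 0.0]
contact_force: [-0.1, 0.2, -1.3]
opening: 0.27
```

```bash
python3 - <<'E'
from h import *
s=get_state(); print(s['eef_pos'],s['opening'],s['time'],s['contact_force'])
ims=[]
import pickle
for n in ('wrist','scene'):
    c=cam(n); pickle.dump(c,open(n+'7.pkl','wb'));p=pix(c,[.592,.04,.06]); u,v=int(p[0]),int(p[1]); k=35
    ims.append(cv2.resize(c['frame'][v-k:v+k,u-k:u+k,::-1],(400,400),interpolation=cv2.INTER_CUBIC))
cv2.imwrite('pics/w7.png',np.hstack(ims))
print([(d['conf'],d['box']) for d in cut_out('wrist','bar')])
E
```

```text
[0.58300162 0.0876279  0.27349586] 0.27031424499878276 12.875 [-0.09468912  0.1691707  -1.27067733]
[]
```

View pics/w7.png

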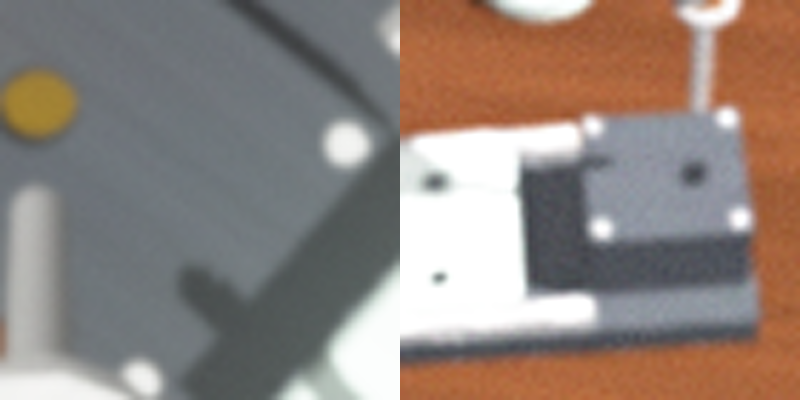

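jog_arm(commands="-0.01 -0.02 0.01 0 0 0;-0.03 -0.06 0.01 0 0 0;-0.052 -0.115 0.01 0 0 0;-0.077 -0.17 0.01 0 0 0;-0.102 -0.225 0.01 0 0 0;-0.127 -0.28 0.01 0 0 0;-0.152 -0.335 0 0 0 0;-0.171 -0.375 -0.01 0 0 0;-0.183 -0.402 -0.02 0 0 0;-0.189 -0.414 -0.03 0 0 0;-0.189 -0.414 -0.04 0 0 0;-0.189 -0.414 -0.045 0 0 0;-0.189 -0.414 -0.045 0 0 0")

```text
time: 14.65
eef_pos: [0.3941, -0.3252, 0.2268]
tcp_rot: [0.906, 0.423, -0.0, -0.001]
contact_force: [0.2, -0.6, -0.3]
opening: 0.265
```

```bash
python3 - <<'E'
from h import *
s=get_state(); print(s['eef_pos'],s['tcp_rot'],s['opening'],s['time'],s['contact_force'])
ims=[]
for n in ('wrist','side'):
    c=cam(n); p=pix(c,[.3943,-.3267,.1]); u,v=int(p[0]),int(p[1]); k=45 if n=='wrist' else 28
    ims.append(cv2.resize(c['frame'][v-k:v+k,u-k:u+k,::-1],(400,400),interpolation=cv2.INTER_CUBIC)); print(p)
cv2.imwrite('pics/w8.png',np.hstack(ims))
E
```

```text
[ 0.39406469 -0.32524704  0.22684132] [ 9.06137414e-01  4.22983090e-01 -4.67440873e-05 -5.38024412e-04] 0.26475668673125075 14.65 [ 0.24974295 -0.59410715 -0.26041552]
(np.float64(258.1683734007555), np.float64(185.19979150920358))
(np.float64(316.9800812714723), np.float64(277.03127563115476))
```

View pics/w8.png

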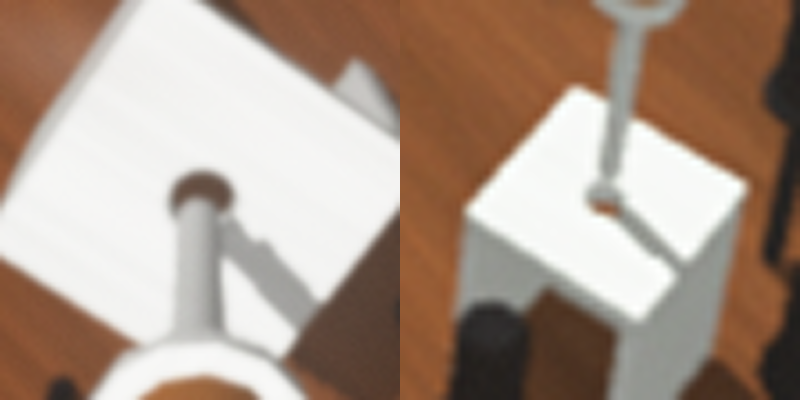

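jog_arm(commands="-0.0005 -0.0012 -0.005 0 0 0;-0.0005 -0.0012 -0.012 0 0 0;-0.0005 -0.0012 -0.02 0 0 0;-0.0005 -0.0012 -0.03 0 0 0;-0.0005 -0.0012 -0.03 0 0 0")

```text
time: 15.38
eef_pos: [0.3926, -0.327, 0.1957]
tcp_rot: [0.907, 0.422, -0.0, -0.001]
contact_force: [-0.5, 0.4, -2.0]
opening: 0.27
```

jog_arm(commands="0 0 -0.015 0 0 0;0 0 -0.035 0 0 0;0 0 -0.055 0 0 0;0 0 -0.07 0 0 0;0 0 -0.075 0 0 0;0 0 -0.076 0 0 0;0 0 -0.076 0 0 0")

```text
time: 16.25
eef_pos: [0.3936, -0.3281, 0.1221]
tcp_rot: [0.906, 0.422, 0.0, 0.001]
contact_force: [0.3, 0.1, -1.3]
opening: 0.266
```

jog_arm(commands="0 0 -0.001 0 0 0;0 0 -0.002 0 0 0;0 0 -0.003 0 0 0;0 0 -0.0035 0 0 0;0 0 -0.0035 0 0 0")

```text
time: 16.88
eef_pos: [0.3933, -0.3277, 0.1187]
tcp_rot: [0.906, 0.422, -0.0, -0.0]
contact_force: [-2.2, 2.4, 5.2]
opening: 0.263
```

jog_arm(commands="0 0 0 0 0 0;0 0 0 0 0 0;0 0 0 0 0 0;0 0 0 0 0 0;0 0 0.02 0 0 0;0 0 0.05 0 0 0;0 0 0.1 0 0 0;0 0 0.15 0 0 0;0 0 0.16 0 0 0;0 0 0.16 0 0 0", gripper=55)

```text
time: 18.12
eef_pos: [0.3933, -0.3277, 0.2781]
tcp_rot: [0.907, 0.422, 0.0, 0.001]
contact_force: [-0.4, -0.1, 0.3]
opening: 0.548
```

```bash
python3 - <<'E'
from h import *
s=get_state(); print(s['eef_pos'],s['opening'],s['time'],s['contact_force'],s['qpos'])
ims=[]
for n in ('wrist','side'):
    c=cam(n); p=pix(c,[.3943,-.3267,.12]); u,v=int(p[0]),int(p[1]); k=45
    ims.append(cv2.resize(c['frame'][v-k:v+k,u-k:u+k,::-1],(400,400),interpolation=cv2.INTER_CUBIC))
    v,u=np.mgrid[0:384,0:512]; X=w(c,u.astype(float),v.astype(float),c['z_map'].astype(float)); f=c['frame'].astype(int)
    m=(abs(X[...,0]-.394)<.03)&(abs(X[...,1]+.326)<.03)&(X[...,2]>.150)&(X[...,2]<.175)&(f[...,0]-f[...,2]>40)
    Q=X[m]; print(n,Q[:,2].mean(),Q[:,2].max(),cv2.minEnclosingCircle((Q[:,:2]*1000).astype(np.float32)))
cv2.imwrite('pics/w9.png',np.hstack(ims))
E
```

```text
[ 0.39330039 -0.32768169  0.27806784] 0.5479700005518927 18.125 [-0.41690512 -0.07660209  0.26502134] [-8.93050725e-01 -1.14089952e-01  1.91937154e+00  3.03966761e-05
  1.33526734e+00 -1.93997895e-01]
wrist 0.15840300102166188 0.16177011583721598 ((394.053955078125, -327.537109375), 11.738210678100586)
side 0.1585271243783697 0.16410968964024228 ((392.0183410644531, -326.9393310546875), 11.52513313293457)
```

View pics/w9.png

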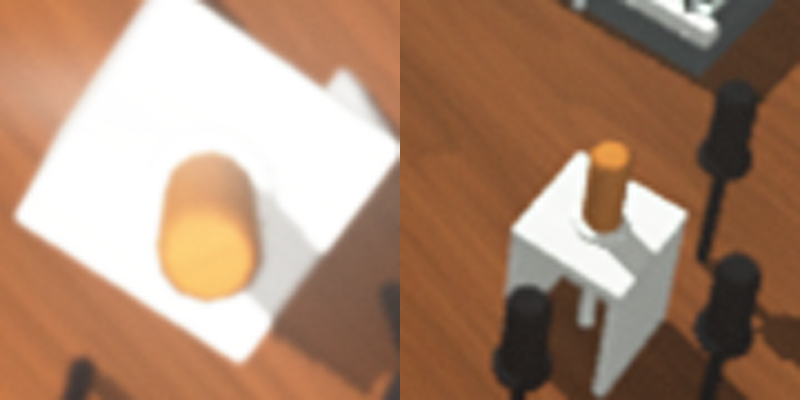

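jog_arm(commands="0.02 0.007 0 0 0 0.1;0.06 0.021 0 0 0 0.25;0.11 0.039 -0.01 0 0 0.42;0.16 0.057 -0.03 0 0 0.58;0.21 0.074 -0.06 0 0 0.74;0.245 0.087 -0.09 0 0 0.86;0.259 0.092 -0.11 0 0 0.912;0.259 0.092 -0.11 0 0 0.912;0.259 0.092 -0.11 0 0 0.912", gripper=0)

```text
time: 19.35
eef_pos: [0.6516, -0.2358, 0.1673]
tcp_rot: [0.628, 0.778, -0.0, -0.001]
contact_force: [-0.3, -0.2, 0.7]
opening: 0.005
```

```bash
python3 - <<'E'
from h import *
s=get_state(); print(s['eef_pos'],s['tcp_rot'],s['opening'],s['time'],s['contact_force'])
c=cam('wrist','w10'); d=cam('side')
v,u=np.mgrid[0:384,0:512]
for c in (c,d):
    X=w(c,u.astype(float),v.astype(float),c['z_map'].astype(float))
    O=np.array([.6171,-.0743]);a=np.deg2rad(12.17);ex=np.array([-np.sin(a),np.cos(a)]);ey=np.array([-np.cos(a),-np.sin(a)])
    fx=(X[...,:2]-O)@ex*1000; fy=(X[...,:2]-O)@ey*1000
    m=(abs(X[...,2]-.0755)<.004)&(abs(fy)<50)&(fx>-160)&(fx<-90)&(c['frame'].min(2)>90)
    print('lip top',m.sum(),np.percentile(fx[m],[2,50,98]),np.percentile(fy[m],[2,98]), X[...,2][m].mean())
p=pix(d,[.64,-.18,.08]); U,V=int(p[0]),int(p[1]);k=60
cv2.imwrite('pics/s10.png',cv2.resize(d['frame'][V-k:V+k,U-k:U+k,::-1],(600,600),interpolation=cv2.INTER_CUBIC))
E
```

```text
[ 0.65155244 -0.23576274  0.16729272] [ 6.28344417e-01  7.77934969e-01 -2.26460954e-04 -6.52993605e-04] 0.004600118734608938 19.35 [-0.29408447 -0.2058284   0.67323127]
lip top 824 [-134.44907289 -131.64949204 -128.97651326] [-42.53185437  42.98428849] 0.0745358459164884
lip top 51 [-132.3582208  -130.16367197 -124.73965555] [-38.64329779  45.61008273] 0.07593459393924112
```

View pics/s10.png

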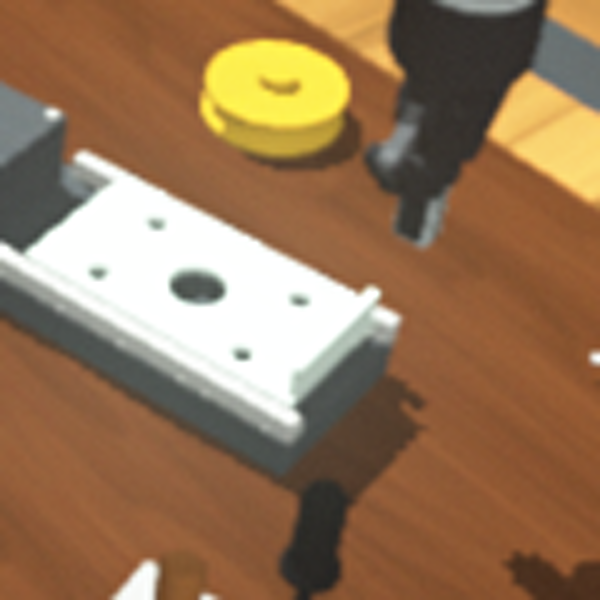

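View pics/w10.png

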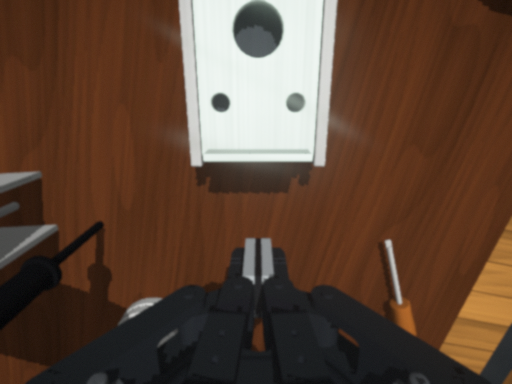

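jog_arm(commands="0 0 -0.03 0 0 0;0 0 -0.07 0 0 0;0 0 -0.105 0 0 0;0 0 -0.113 0 0 0;0 0 -0.113 0 0 0;-0.0021 0.0098 -0.113 0 0 0;-0.003 0.0137 -0.113 0 0 0;-0.0038 0.0176 -0.113 0 0 0;-0.0044 0.0205 -0.113 0 0 0;-0.005 0.0235 -0.113 0 0 0;-0.0057 0.0264 -0.113 0 0 0;-0.0063 0.0293 -0.113 0 0 0;-0.0063 0.0293 -0.113 0 0 0")

```text
time: 21.08
eef_pos: [0.6464, -0.2066, 0.0555]
tcp_rot: [0.628, 0.778, 0.0, 0.001]
contact_force: [0.7, -3.9, 2.5]
opening: -0.0
```

```bash
cat > chk.py <<'E'
from h import *
import sys
s=get_state(); e=s['eef_pos']; print(e,s['time'],s['contact_force'])
O=np.array([.6171,-.0743]);a=np.deg2rad(12.17);ex=np.array([-np.sin(a),np.cos(a)]);ey=np.array([-np.cos(a),-np.sin(a)])
print('tcp fix',(e[:2]-O)@ex*1000,(e[:2]-O)@ey*1000)
v,u=np.mgrid[0:384,0:512]
ims=[]
for n in ('wrist','scene','side'):
    c=cam(n); X=w(c,u.astype(float),v.astype(float),c['z_map'].astype(float))
    fx=(X[...,:2]-O)@ex*1000; fy=(X[...,:2]-O)@ey*1000
    m=(abs(fy)<38)&(fx>-60)&(fx<60)&(abs(X[...,2]-.045)<.012)&(c['frame'].min(2)>110)
    if m.sum(): print(n,'plate top z',m.sum(),np.median(X[...,2][m]))
    q=(abs(fy)<10)&(fx>40)&(fx<110)&(c['frame'].min(2)>110)&(abs(X[...,2]-.045)<.012)
    if q.sum(): print('  plate +x edge',np.percentile(fx[q],98))
    p=pix(c,[.63,-.11,.05]); U,V=int(p[0]),int(p[1]);k=100 if n=='wrist' else 48
    U=min(max(U,k),512-k);V=min(max(V,k),384-k)
    ims.append(cv2.resize(c['frame'][V-k:V+k,U-k:U+k,::-1],(400,400),interpolation=cv2.INTER_CUBIC)[:, :])
cv2.imwrite('pics/%s.png'%sys.argv[1],cv2.resize(np.vstack([np.hstack(ims[:2]),np.hstack([ims[2],ims[2]*0])])[:, :],(600,600)))
E
python3 chk.py c1
```

```text
[ 0.64642184 -0.20657513  0.05551484] 21.075 [ 0.68619921 -3.86209536  2.51175291]
tcp fix -135.4838565634792 -0.7775621418908997
wrist plate top z 12474 0.04986771218327189
scene plate top z 643 0.04889742073275866
  plate +x edge 73.35107240426977
side plate top z 527 0.051956505546409584
  plate +x edge 76.93377220415816
```

View pics/c1.png

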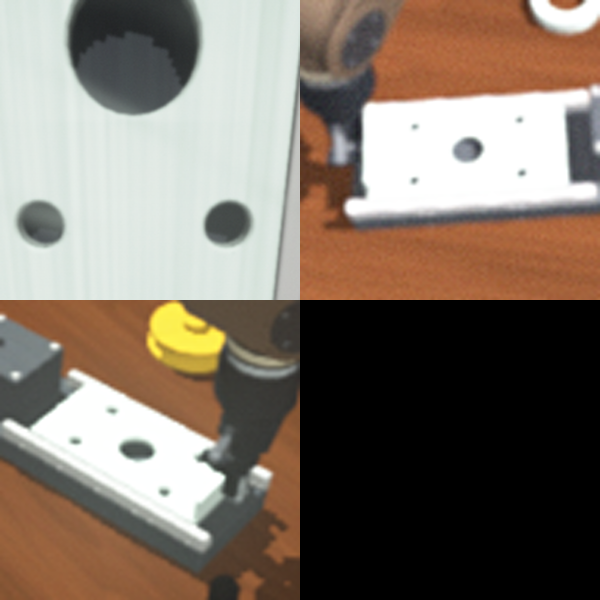

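jog_arm(commands="-0.001 0.0029 0 0 0 0;-0.0017 0.0059 0 0 0 0;-0.0023 0.0088 0 0 0 0;-0.003 0.0117 0 0 0 0;-0.0036 0.0147 0 0 0 0;-0.0042 0.0176 0 0 0 0;-0.0046 0.0195 0 0 0 0;-0.0048 0.0205 0 0 0 0;-0.0048 0.0205 0 0 0 0;-0.0048 0.0205 0 0 0 0")

```text
time: 22.48
eef_pos: [0.6406, -0.1851, 0.054]
tcp_rot: [0.628, 0.778, -0.0, -0.001]
contact_force: [0.7, 0.5, 0.2]
opening: 0.002
```

```bash
python3 chk.py c2
```

```text
[ 0.64057576 -0.18507671  0.0540409 ] 22.475 [0.67558301 0.45100772 0.19611568]
tcp fix -113.23615360319745 0.40499226101609503
wrist plate top z 17471 0.03789922259055618
scene plate top z 622 0.0370748428425897
  plate +x edge 99.57082658882754
side plate top z 536 0.04000620695959495
  plate +x edge 102.84156190647879
```

View pics/c2.png

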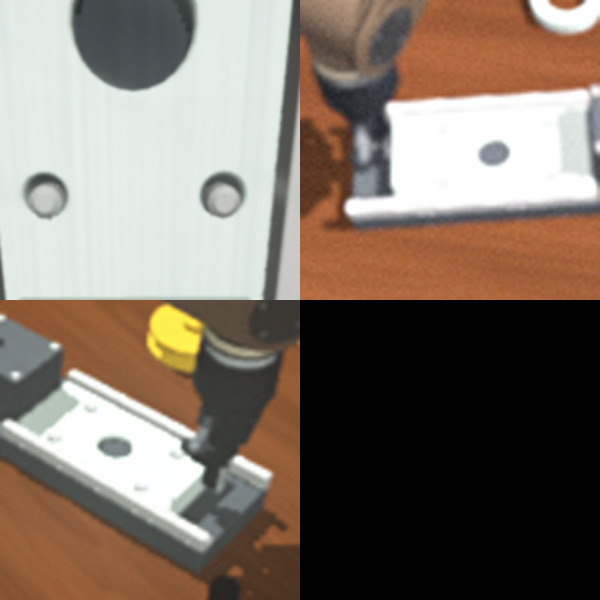

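The plate has dropped: its top is at z 0.038 and the pins show in the holes. I'll back off and check that it's level.

jog_arm(commands="0.002 -0.0098 0 0 0 0;0.005 -0.0245 0 0 0 0;0.0063 -0.0293 0.01 0 0 0;0.0063 -0.0293 0.05 0 0 0;0.0063 -0.0293 0.1 0 0 0;0.0063 -0.0293 0.15 0 0 0;0.0063 -0.0293 0.2 0 0 0;0.0063 -0.0293 0.21 0 0 0;0.0063 -0.0293 0.21 0 0 0")

```text
time: 23.75
eef_pos: [0.6476, -0.2154, 0.2658]
tcp_rot: [0.628, 0.778, 0.0, 0.001]
contact_force: [-0.6, 0.1, -0.8]
opening: 0.003
```

```bash
python3 chk.py c3; python3 - <<'E'
from h import *
O=np.array([.6171,-.0743]);a=np.deg2rad(12.17);ex=np.array([-np.sin(a),np.cos(a)]);ey=np.array([-np.cos(a),-np.sin(a)])
v,u=np.mgrid[0:384,0:512]
c=cam('wrist','w11');X=w(c,u.astype(float),v.astype(float),c['z_map'].astype(float))
fx=(X[...,:2]-O)@ex*1000; fy=(X[...,:2]-O)@ey*1000
for x in (-85,-30,30,80):
  for y in (-40,0,40):
    m=(abs(fx-x)<8)&(abs(fy-y)<6); print(x,y,m.sum(),np.round(np.median(X[...,2][m]),4) if m.sum() else '')
c=cam('side','side11')
print([ (q,[ (round(d['conf'],2),np.round(np.median(cloud(c,d['pixels']),0),3)) for d in cut_out('side',q)[:1]]) for q in ('jar','caps','spacer','oiler','weight','bar')])
E
```

```text
[ 0.64758028 -0.2154358   0.26579788] 23.75 [-0.55630528  0.06774332 -0.80928978]
tcp fix -144.38960976581288 -0.04201651704399683
wrist plate top z 4886 0.0378793226245897
scene plate top z 627 0.037048217013287026
  plate +x edge 99.26882261135918
side plate top z 542 0.03991054496485426
  plate +x edge 102.77457742463857
-85 -40 157 0.038
-85 0 161 0.0382
-85 40 151 0.0379
-30 -40 148 0.038
-30 0 161 0.038
-30 40 158 0.0378
30 -40 153 0.0379
30 0 154 0.0379
30 40 152 0.0381
80 -40 0 
80 0 0 
80 40 0 
[('jar', [(0.85, array([0.39 , 0.312, 0.084]))]), ('caps', [(0.72, array([ 0.55 , -0.472,  0.045]))]), ('spacer', [(0.88, array([ 0.385, -0.028,  0.02 ]))]), ('oiler', [(0.59, array([0.578, 0.45 , 0.048]))]), ('weight', [(0.75, array([0.344, 0.205, 0.056]))]), ('bar', [])]
```

View pics/side11.png

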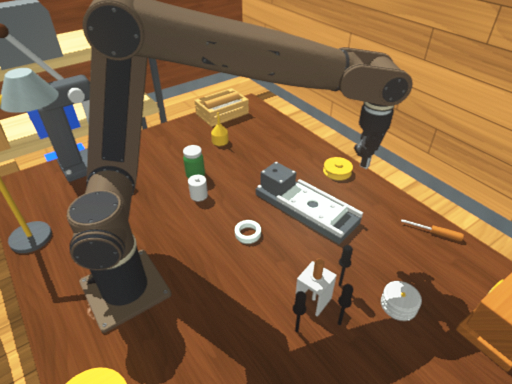

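View pics/w11.png

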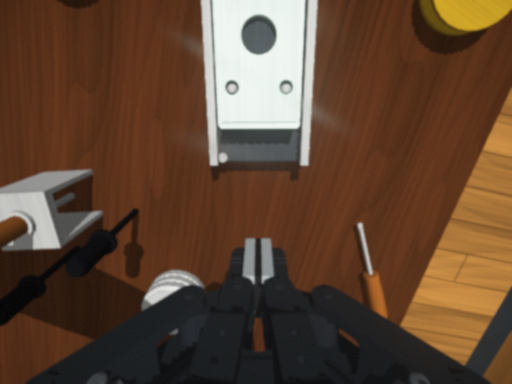

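The plate is flat at z 0.038, with the pins at (232,87) and (286,87) standing in its holes. In the side view the rod hangs in its bracket at (317,275) and the bystanders haven't moved.

```bash
python3 -c "
from plant import ctrl; print(ctrl.sign_off())"
```

```text
the job is handed in; nothing more can be done
None
```

The job is done and handed in at about 24 s on the robot's clock, well under the 70 s limit. I took the wooden-grip rod from its bracket and pushed it about 57 mm down the housing hole. Once the pictures showed the stop bar gone, I hung the rod back up. I then slid the plate along the bed with the shut fingers against its lip until it dropped onto its pins.

**Last checks**
- **Plate:** its top reads 37.8 to 38.2 mm at nine points between x -85 and +30, as it should when flat on the bed. Pins show in the two holes that I could see from the wrist. My sample points at x +80 were out of the wrist camera's view, so that end was not checked for level. The scene and side cameras put the plate's front edge at 99 and 103 mm, against a nominal 100.
- **Rod:** it hangs upright in the bracket with its top at about 159 mm, the same as at the start.
- **Stop bar:** it no longer shows in the pictures, and the network did not find it in either of the two views I searched.
- **Bystanders:** the jar, caps, spacer, oil can and weight read within 2 mm of where they were at the start. The black look-alikes appear unmoved.
- **Forces:** readings at the end of each move stayed under 7 N. I did not see the forces during the moves.

No check failed. One reading differed slightly: at 55 mm depth the latch pushed back with about 4 to 5 N, a little less than I expected, so I pushed 2 mm further, where it read 6.3 N.

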